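Make up two sample sets on the ware boards

TASK

Make up the two sample sets from the stock in front of you, standing each piece upright and in the middle of its pad. On the blue-ended board: the green coaster on the round pad with the white cup standing centrally on the coaster, and the blue vase on the square pad; on the yellow-ended board: the terracotta bowl on the round pad and the lidded ochre jar on the square pad. Set the pieces down gently, and leave the white bowl and the black cup standing where they are.

Things in the scene. Friction and masses are not known exactly. Their poses are not given: they have to be found in the camera images.
- blue_board: Blue-ended wooden ware board, 110 (x) x 220 (y) x 12 mm, fixed, a 17 mm blue band across each end. Origin: centre of its underside, on the table. Two pads, tops 14 mm above the table: round brown, 70 mm across, centre 52 mm along +y; square dark grey, 70 mm, centre 52 mm along -y. Its +y is within 0.25 rad of world +y. Lies beyond the stock, to the left or right of the other board.
- yellow_board: Yellow-ended wooden ware board, 110 (x) x 220 (y) x 12 mm, fixed, a 17 mm yellow band across each end. Origin: centre of its underside, on the table. Two pads, tops 14 mm above the table: round brown, 70 mm across, centre 52 mm along +y; square dark grey, 70 mm, centre 52 mm along -y. Its +y is within 0.25 rad of world +y. Lies beyond the stock, to the left or right of the other board.
- coaster: Green glazed round ceramic coaster: a flat solid disc, 60 mm across and 12 mm thick, about 80 g. Origin: centre of its underside, z up along its axis; round, so its yaw does not matter. Starts upright on the table. Grip it across its diameter with the fingertips.
- white_cup: White cup without a handle, open at the top: straight outside wall 54 mm across (51 mm at the foot), 75 mm high, 4 mm wall, about 160 g. Origin: centre of its underside, z up along its axis; round, so its yaw does not matter. Starts upright on the table. Grip it across the outside.
- vase: Blue glazed bud vase: straight body 54 mm across from 4 to 58 mm above its foot, then narrowing to a neck 22 mm across (78 to 90 mm up) with a lip 32 mm across at 100 mm, its full height; about 220 g. Origin: centre of its underside, z up along its axis; round, so its yaw does not matter. Starts upright on the table. Grip it across the straight body.
- terracotta_bowl: Small orange-brown terracotta dip bowl, open at the top, 42 mm high: outside 36 mm across at the foot, flaring to 62 mm at 18 mm up, and straight from there to the rim; 4 mm wall, about 140 g. Origin: centre of its underside, z up along its axis; round, so its yaw does not matter. Starts upright on the table. Grip it across the outside of its straight upper part.
- jar: Ochre yellow jar with a lid of the same colour fixed on: straight body 56 mm across from 4 to 55 mm up, lid 57 mm across from 55 mm up with a small terracotta knob, full height 79 mm, about 220 g. Origin: centre of its underside, z up along its axis; round, so its yaw does not matter. Starts upright on the table. Grip it across the body.
- white_bowl: Bystander, not wanted in either set: a white dip bowl of the same shape and size as the terracotta one (62 mm across, 42 mm high). Origin: centre of its underside, z up along its axis; round, so its yaw does not matter. Starts upright on the table. Leave it where it is.
- black_cup: Bystander, not wanted in either set: a black cup of the same shape and size as the white one (54 mm across, 75 mm high). Origin: centre of its underside, z up along its axis; round, so its yaw does not matter. Starts upright on the table. Leave it where it is.

How it is judged:
At the end, for the whole second after the job is handed in: Coaster, vase, bowl and jar each within 12 mm (along each board axis) of the middle of the named pad of the named board, the white cup likewise and on the coaster within 10 mm of its centre; all upright within 0.1 rad, at resting height within 4 mm, released and at rest (x of coaster in the frame of blue_board between -0.012 and 0.012 m and y of coaster in the frame of blue_board between 0.04 and 0.064 m and z of coaster in the frame of blue_board between 0.01 and 0.018 m and angle between each of coaster, white_cup, vase, terracotta_bowl, jar's own z axis and vertical below 0.1 rad and linear speed of each of coaster, white_cup, vase, terracotta_bowl, jar below 0.02 m/s and angular speed of each of coaster, white_cup, vase, terracotta_bowl, jar below 0.2 rad/s and x of white_cup in the frame of blue_board between -0.012 and 0.012 m and y of white_cup in the frame of blue_board between 0.04 and 0.064 m and z of white_cup in the frame of blue_board between 0.022 and 0.03 m and horizontal distance between white_cup and coaster below 0.01 m and x of vase in the frame of blue_board between -0.012 and 0.012 m and y of vase in the frame of blue_board between -0.064 and -0.04 m and z of vase in the frame of blue_board between 0.01 and 0.018 m and x of terracotta_bowl in the frame of yellow_board between -0.012 and 0.012 m and y of terracotta_bowl in the frame of yellow_board between 0.04 and 0.064 m and z of terracotta_bowl in the frame of yellow_board between 0.01 and 0.018 m and x of jar in the frame of yellow_board between -0.012 and 0.012 m and y of jar in the frame of yellow_board between -0.064 and -0.04 m and z of jar in the frame of yellow_board between 0.01 and 0.018 m); the robot touches nothing.
It fails at once if the white bowl is moved by more than 25 mm or knocked over (distance of white_bowl from where it was at the start of the episode above 0.025 m or angle between white_bowl's own z axis and vertical above 0.5 rad).
It fails at once if the black cup is moved by more than 25 mm or knocked over (distance of black_cup from where it was at the start of the episode above 0.025 m or angle between black_cup's own z axis and vertical above 0.5 rad).
It fails at once if a piece is banged down on a board or on another piece (more than 70 N) (contact force between any of coaster, white_cup, vase and blue_board above 70 N or contact force between white_cup and coaster above 70 N or contact force between any of terracotta_bowl, jar and yellow_board above 70 N).
It fails at once if a piece falls freely, faster than 0.6 m/s (let go more than about 18 mm above where it lands) ((linear speed of coaster above 0.6 m/s and contact force between the fingers and coaster below 0.05 N) or (linear speed of white_cup above 0.6 m/s and contact force between the fingers and white_cup below 0.05 N) or (linear speed of vase above 0.6 m/s and contact force between the fingers and vase below 0.05 N) or (linear speed of terracotta_bowl above 0.6 m/s and contact force between the fingers and terracotta_bowl below 0.05 N) or (linear speed of jar above 0.6 m/s and contact force between the fingers and jar below 0.05 N)).
It also fails if it takes over 128 s, if anything falls off the work surface, if the arm or the gripper's body presses on something with over 40 N, if the wrist force passes 120 N, or if a joint passes its speed limit or range.

ROBOT

A 7-joint arm with a two-finger parallel gripper is mounted at the origin on the work surface. World frame = base frame: x ahead of the robot, y to its left, z up, the work surface at z = 0. Lengths are in m, angles in rad, forces in N, time in s.
With the tool pointing down it reaches from about 0.425 to 0.925 m from the base axis. Payload 6.8 kg.
Tool frame: the origin (TCP) lies at the very end of the fingers, on their centre line; the grasp point (between the pads) lies 19 mm behind it; z points along the fingers, y is the line along which they close (so a half turn about z gives the same grasp; the last joint's range is limited). The gripper opens to 85 mm and grips with 20 to 120 N. Pads are 22 mm wide; open, the fingers measure 114 mm over their backs; the gripper's body (76 mm by 85 mm) begins 54 mm behind the grasp point. The pads swing forward as they close: fully open they stand 13 mm farther back than shut.
Start: joints at [1.035, 0.477, 0.022, 1.555, -0.011, 1.109, -0.083], TCP at [0.28, -0.614, 0.231] pointing down, gripper open.
Joint ranges: [-2.96, 2.96], [-0.34, 2.1], [-1.41, 1.46], [0.24, 2.44], [-1.37, 4.51], [0.17, 1.92], [-2.96, 2.96]. Speed limits (rad/s): [2.39, 2.39, 3.14, 3.14, 3.14, 3.14, 3.14].

INTERFACE

Orientations are given as [roll, pitch, yaw] about the fixed x, y, z axes, in that order (R = Rz(yaw) Ry(pitch) Rx(roll)).
In Python, from bench import r gives the robot as it stands.
- The arm moves only by the tool arm_command, never from a script. Its argument "targets" is a list that holds one entry, the list of rows, each a list of 5 numbers: the shift along the tool's x, y, z as a fraction of full scale, then the turn about the tool's z as a fraction of full scale, then the opening, from -1 (shut) to 1 (fully open). A call has 1 to 5 rows; each row shifts and turns the commanded pose from where the row before left it, along the tool's axes as they then stand; what a row does not reach is not made up. Full scale, the value 1, is 0.02 m for a shift and 0.08 rad for a turn. A row lasts 1/12 s, in which the tool goes at most 41.7 mm and 7.16 degrees, less where a joint would pass 70% of its speed; a pose out of reach is approached as far as the arm can. A call with a number of a shift or a turn outside -1 to 1 is refused whole. A call with a gripper value outside its range is refused whole. The fingers move at their own pace and stop on an object; "squeeze" is the grip in N (left out, the last holds). Time passes only in rows, so rows that do not move let the fingers close. It gives the time, the measured TCP pose, the force, the opening and the grip force at its end, in the units of the state.
- r.sense(): the state, without advancing time (a new reading comes with each control period).
- r.capture(name): name is "scene" or "side" or "wrist"; returns a dict with "img" (480x640x3 uint8, red, green, blue), "depth" (480x640 float32, m along the optical axis (not along the pixel's ray), 0 where there is no reading), "mtx" (3x3 intrinsics, pixels), "world_from_camera" (4x4, takes a point from camera to world coordinates). Camera axes: x right, y up, looking along -z (the intrinsics and any distortion apply to the point x, -y, -z); pixel columns grow to the right and rows downward; lengths in m; the calibration is good to about 2 mm. A picture is of the moment at which its call begins.
- r.hand_in(): hands the job in; it is judged then, once.
The state is a dict: "clock": time; "qpos": joint angles; "dq": joint speeds; "effort": joint torques, N m; "tool_pos": TCP position; "tcp_rot": TCP orientation; "wrist_force": force on the tool from outside, world axes, zero at the start; "moment": the same for the moment, N m; "finger_gap": finger opening in m; "gripper_force": force on a finger pad.
Only numpy, scipy, OpenCV 4.12 (cv2) and the standard library are available. Lean on these libraries where they do the work, as an engineer would, in place of code of your own. Each camera call takes 0.05 s, during which the arm holds its last target. There are 200 camera calls.

## Working session

There is one attempt and no reset: what is moved stays moved. The work goes in short steps, Python scripts to look and compute and a tool call to move; the robot and the scene stay as the last step left them, time stands still between calls to the robot, and variables do not carry over. Pictures are saved under pics/ and viewed, at most 14 in all, crops included, and the job is handed in when it is done.

Besides the shell and the picture viewer there is one more tool, called as a command line: name --argument value ..., lists and objects as JSON in quotes. arm_command: Moves the arm, as the interface text tells. Its arguments: {"type":"object","properties":{"targets":{"type":"array","items":{"type":"array","items":{"type":"array","items":{"type":"number","minimum":-1,"maximum":1}}}},"squeeze":{"type":"number"}},"required":["targets"]}

```bash
mkdir -p pics; ls; python3 - <<'E'
from bench import r
import cv2,numpy as np
print(r.sense())
for n in ("scene","side"):
    c=r.capture(n); cv2.imwrite(f"pics/{n}0.png",c["img"][:,:,::-1]); np.savez(f"{n}0.npz",**c)
    print(n,c["mtx"],c["world_from_camera"])
E
```

```text
pics
{'clock': 0.0, 'qpos': array([ 1.03489241,  0.4778259 ,  0.02235402,  1.55646636, -0.01149972,
        1.10930768, -0.08310012]), 'dq': array([-6.29298451e-04, -6.96209425e-04, -5.08973512e-05,  4.15912375e-04,
        7.49733240e-04, -9.45828468e-04, -1.44766958e-03]), 'effort': array([ 4.05585752e-04, -5.96442211e+01,  1.60792116e+00, -2.81187648e+01,
        1.24333519e-02,  9.39110178e-03,  8.56535962e-06]), 'tool_pos': array([ 0.27976607, -0.61362879,  0.23030241]), 'tcp_rot': array([-3.13971959e+00,  1.47737611e-04,  4.27812813e-01]), 'wrist_force': array([-0.26366452,  0.02010812, -0.5234897 ]), 'moment': array([0.00387224, 0.03351353, 0.0301179 ]), 'gripper_force': 0.0, 'finger_gap': 0.08570611544093493}
scene [[443.27358473   0.         314.8998885 ]
 [  0.         443.27358473 235.35909846]
 [  0.           0.           1.        ]] [[ 0.77529172 -0.3782919   0.50578452  0.98238813]
 [ 0.63159987  0.4617044  -0.62282474 -0.57401221]
 [ 0.00208662  0.8023243   0.59688471  0.56027858]
 [ 0.          0.          0.          1.        ]]
side [[457.89803681   0.         316.38602464]
 [  0.         457.89803681 233.66780889]
 [  0.           0.           1.        ]] [[-0.9739355   0.17874669 -0.13963978  0.37856717]
 [-0.22676245 -0.75281128  0.61794333  0.71000922]
 [ 0.00533292  0.63350201  0.77372267  0.93619431]
 [ 0.          0.          0.          1.        ]]
```

View pics/scene0.png

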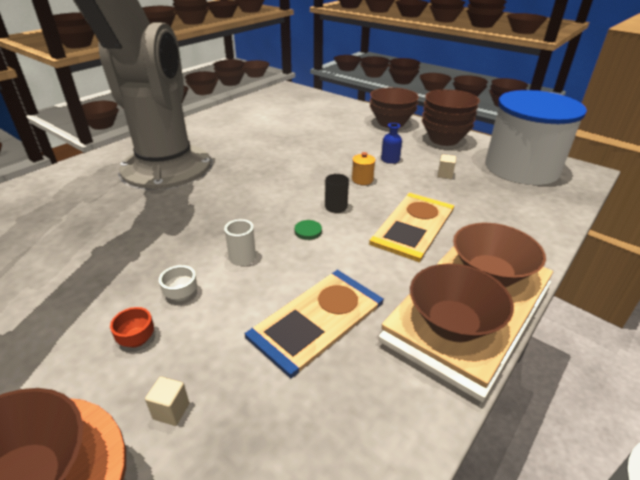

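View pics/side0.png

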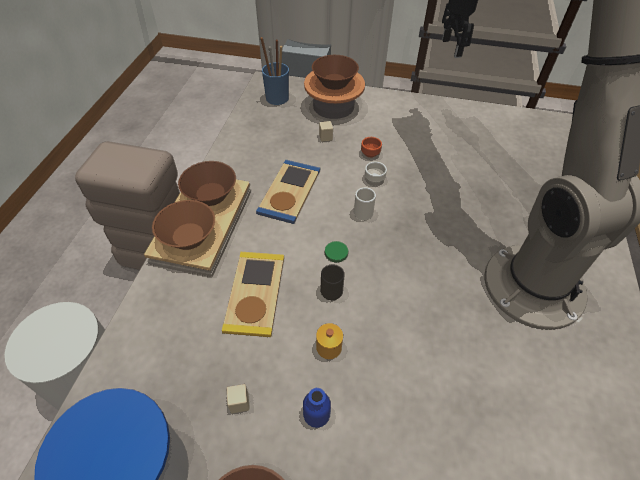

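Both views show the stock. In the scene view the red bowl is at (133,328), white bowl (178,284), white cup (240,243), coaster (308,229), black cup (336,193), jar (363,169) and vase (391,146). The blue board is near (315,318) and the yellow one near (413,224).

```bash
cat > h.py <<'E'
import numpy as np,cv2
from scipy.optimize import least_squares
def cloud(c):
    v,u=np.mgrid[0:480,0:640]; K=c["mtx"]; d=c["depth"]
    p=np.stack([(u-K[0,2])/K[0,0]*d,-(v-K[1,2])/K[1,1]*d,-d],-1); T=c["world_from_camera"]
    w=p@T[:3,:3].T+T[:3,3]; w[d==0]=np.nan; return w
def cast(c,u,v,z):
    K=c["mtx"];T=c["world_from_camera"]
    u=np.asarray(u,float);v=np.asarray(v,float)
    p=np.stack([(u-K[0,2])/K[0,0],-(v-K[1,2])/K[1,1],-np.ones_like(u)],-1)@T[:3,:3].T
    return (T[:3,3]+p*((z-T[2,3])/p[...,2])[...,None])[...,:2]
def circ(p,R,c0):
    return least_squares(lambda q:np.hypot(*(p-q).T)-R,c0,loss="soft_l1",f_scale=.002).x
E
python3 - <<'E'
from h import *
C={n:dict(np.load(n+"0.npz")) for n in("scene","side")}
W={n:cloud(C[n]) for n in C}
S=dict(tbowl=(133,328,31,.02,.04,371,147),wbowl=(178,284,31,.02,.04,375,173),wcup=(240,245,27,.01,.074,365,205),coaster=(308,229,30,.004,.012,336,252),bcup=(336,193,27,.01,.074,332,283),jar=(363,172,28,.008,.054,329,345),vase=(391,150,27,.008,.056,316,408))
for k,(u,v,R,z0,z1,u2,v2) in S.items():
    s=[]
    for n,a,b in(("scene",u,v),("side",u2,v2)):
        c=W[n][b-3:b+4,a-3:a+4].reshape(-1,3); s.append(np.nanmedian(c[:,:2],0))
    m=(s[0]+s[1])/2; R/=1000; P=[]; out=[]
    for n in W:
        w=W[n].reshape(-1,3); q=w[(np.hypot(*(w[:,:2]-m).T)<R+.03)&(w[:,2]>z0)&(w[:,2]<z1)][:,:2]
        q=q[np.hypot(*(q-m).T)>(R-.02)]; P.append(q)
        top=w[(np.hypot(*(w[:,:2]-m).T)<R+.02)&(w[:,2]>.005)]
        out+=[len(q),circ(q,R,m).round(4),"zmax",np.percentile(top[:,2],97).round(3)]
    print(k,np.round(m,3),"both",circ(np.vstack(P),R,m).round(4),out)
for n,boards in(("scene",{"blue":((338,299),(294,332)),"yel":((423,211),(405,234))}),("side",{"blue":((284,200),(296,176)),"yel":((251,309),(259,272))})):
    hsv=cv2.cvtColor(C[n]["img"],cv2.COLOR_RGB2LAB).astype(float)
    for b,ps in boards.items():
        cs=[]
        for (u,v) in ps:
            ref=np.median(hsv[v-2:v+3,u-2:u+3].reshape(-1,3),0)
            m=(np.linalg.norm(hsv-ref,axis=2)<25).astype(np.uint8)
            _,l=cv2.connectedComponents(m); vv,uu=np.nonzero(l==l[v,u]); g=cast(C[n],uu,vv,.014)
            lo=cv2.minAreaRect((g*1e4).astype(np.float32)); cs.append(np.array(lo[0])/1e4); print(n,b,len(uu),cs[-1].round(4),np.round(np.array(lo[1])/10,1),round(lo[2],1),"mean",W[n][vv,uu].mean(0).round(4))
        d=cs[0]-cs[1]; print("  d",np.linalg.norm(d).round(4),"yaw",np.arctan2(-d[0],d[1]).round(3))
E
```

```text
tbowl [ 0.451 -0.393] both [ 0.4616 -0.3866] [754, array([ 0.4618, -0.3876]), 'zmax', np.float64(0.042), 202, array([ 0.459 , -0.3846]), 'zmax', np.float64(0.045)]
wbowl [ 0.422 -0.282] both [ 0.4325 -0.2779] [612, array([ 0.4326, -0.279 ]), 'zmax', np.float64(0.042), 195, array([ 0.4295, -0.2756]), 'zmax', np.float64(0.045)]
wcup [ 0.449 -0.133] both [ 0.4415 -0.1371] [1064, array([ 0.4417, -0.1378]), 'zmax', np.float64(0.074), 490, array([ 0.4399, -0.1358]), 'zmax', np.float64(0.077)]
coaster [0.487 0.013] both [0.4857 0.0123] [356, array([0.4858, 0.0125]), 'zmax', np.float64(0.012), 183, array([0.4857, 0.0121]), 'zmax', np.float64(0.017)]
bcup [0.48  0.129] both [0.4736 0.128 ] [789, array([0.474 , 0.1268]), 'zmax', np.float64(0.074), 587, array([0.4722, 0.1296]), 'zmax', np.float64(0.077)]
jar [0.455 0.272] both [0.4489 0.2713] [366, array([0.4493, 0.2712]), 'zmax', np.float64(0.072), 234, array([0.4481, 0.2713]), 'zmax', np.float64(0.078)]
vase [0.449 0.411] both [0.4429 0.4156] [324, array([0.4434, 0.4155]), 'zmax', np.float64(0.099), 208, array([0.4421, 0.4156]), 'zmax', np.float64(0.103)]
scene blue 863 [ 0.6664 -0.1223] [67.7 65.5] 39.3 mean [nan nan nan]
scene blue 1334 [ 0.6558 -0.225 ] [66.3 66.6] 84.0 mean [nan nan nan]
  d 0.1033 yaw -0.103
scene yel 395 [0.644  0.2221] [66.3 65.1] 39.4 mean [nan nan nan]
scene yel 578 [0.6592 0.12  ] [65.2 64. ] 8.4 mean [0.6593 0.1205 0.0128]
  d 0.1032 yaw 0.148
side blue 367 [ 0.6637 -0.1194] [69.1 68.5] 69.1 mean [nan nan nan]
side blue 394 [ 0.6532 -0.2228] [69.4 69.5] 84.1 mean [nan nan nan]
  d 0.1039 yaw -0.101
side yel 650 [0.6411 0.2259] [68.7 70.4] 88.1 mean [nan nan nan]
side yel 675 [0.6562 0.1235] [69.7 69.9] 8.1 mean [nan nan nan]
  d 0.1035 yaw 0.147
```

arm_command --targets '[[[0,0,0,-1,1],[0,0,0,-1,1],[0,0,0,-1,1],[0,0,0,-1,1],[0,0,0,-1,1]]]'

```text
clock: 0.52
tool_pos: [0.2799, -0.6138, 0.2307]
tcp_rot: [-3.141, -0.0, 0.832]
wrist_force: [-0.1, -0.2, 0.5]
finger_gap: 0.0852
gripper_force: 0.0
```

arm_command --targets '[[[0,0,0,-1,1],[0,0,0,-1,1],[0,0,0,-1,1],[0,0,0,-1,1],[0,0,0,-1,1]]]'

```text
clock: 0.93
tool_pos: [0.2798, -0.6139, 0.2307]
tcp_rot: [-3.141, -0.001, 1.232]
wrist_force: [-0.7, 0.1, 0.2]
finger_gap: 0.0854
gripper_force: 0.0
```

arm_command --targets '[[[0,0,0,-1,1],[0,0,0,-1,1],[0,0,0,-1,1],[0,0,0,-1,1],[0,0,0,-0.29,1]]]'

```text
clock: 1.35
tool_pos: [0.2798, -0.6139, 0.2307]
tcp_rot: [-3.141, -0.001, 1.574]
wrist_force: [-0.3, 0.2, -0.9]
finger_gap: 0.0854
gripper_force: 0.0
```

arm_command --targets '[[[0.9,0.7,0.4,0,1],[0.9,0.7,0.4,0,1],[0.9,0.7,0.4,0,1],[0.9,0.7,0.4,0,1],[0,0,0,0,1]]]'

```text
clock: 1.77
tool_pos: [0.3399, -0.5366, 0.1974]
tcp_rot: [3.141, -0.005, 1.576]
wrist_force: [1.1, 0.3, -0.1]
finger_gap: 0.0851
gripper_force: 0.0
```

arm_command --targets '[[[0.9,0.7,0.6,0,1],[0.9,0.7,0.6,0,1],[0.9,0.7,0.6,0,1],[0.9,0.7,0.6,0,1],[0.9,0.7,0.6,0,1]]]'

```text
clock: 2.18
tool_pos: [0.4062, -0.4515, 0.1387]
tcp_rot: [-3.141, 0.0, 1.569]
wrist_force: [0.6, -0.5, 0.3]
finger_gap: 0.0856
gripper_force: 0.0
```

arm_command --targets '[[[0,0,0,0,1],[0,0,0,0,1],[0,0,0,0,1]]]'

```text
clock: 2.43
tool_pos: [0.4056, -0.453, 0.1394]
tcp_rot: [-3.141, 0.001, 1.57]
wrist_force: [-0.0, 0.8, -0.0]
finger_gap: 0.0854
gripper_force: 0.0
```

arm_command --targets '[[[0.9,0.7,0.5,0,1],[0.9,0.7,0.5,0,1],[0.9,0.7,0.5,0,1],[0.63,0.67,0.5,0,1],[0,0,0,0,1]]]'

```text
clock: 2.85
tool_pos: [0.4635, -0.3826, 0.0982]
tcp_rot: [3.141, -0.002, 1.574]
wrist_force: [-0.6, 1.4, 0.3]
finger_gap: 0.0851
gripper_force: 0.0
```

```bash
python3 - <<'E'
from bench import r
import cv2
for n in ["wrist"]:
    c=r.capture(n); cv2.imwrite(f"pics/{n}1.png",c["img"][:,:,::-1]); print(c["world_from_camera"].round(3),r.sense()["tool_pos"])
E
```

```text
[[ 1.    -0.004 -0.002  0.464]
 [ 0.004  0.946  0.325 -0.299]
 [ 0.001 -0.325  0.946  0.242]
 [ 0.     0.     0.     1.   ]] [ 0.46210628 -0.38475086  0.09895532]
```

View pics/wrist1.png

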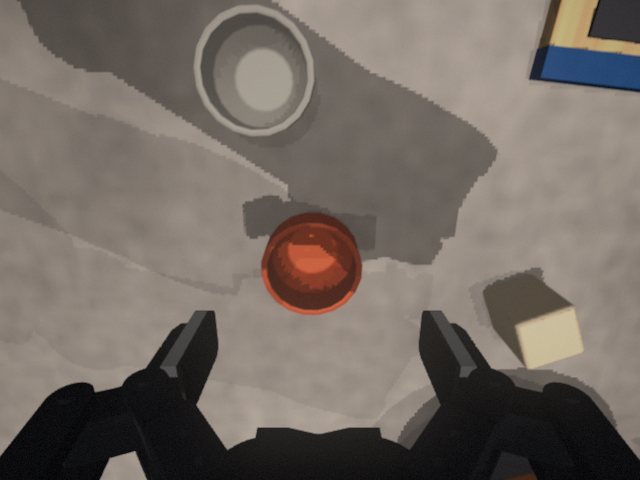

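The wrist view shows the bowl at (312,263), centred between the open fingers at columns 203 and 433, with the cube well clear on the right at (548,330). I'll descend now.

arm_command --targets '[[[-0.05,0,1,0,1],[0,0,1,0,1],[0,0,1,0,1],[0,0,1,0,1],[0,0,0.3,0,1]]]'

```text
clock: 3.32
tool_pos: [0.4587, -0.3883, 0.0113]
tcp_rot: [-3.138, -0.0, 1.567]
wrist_force: [-0.4, 0.3, -0.3]
finger_gap: 0.0851
gripper_force: 0.0
```

arm_command --targets '[[[0,0,0,0,-1],[0,0,0,0,-1],[0,0,0,0,-1],[0,0,0,0,-1],[0,0,0,0,-1]]]' --squeeze 40

```text
clock: 3.73
tool_pos: [0.462, -0.3876, 0.0147]
tcp_rot: [3.14, 0.002, 1.57]
wrist_force: [-0.5, -0.7, 4.6]
finger_gap: 0.0611
gripper_force: 44.0
```

arm_command --targets '[[[0,0,0,0,-1],[0,0,0,0,-1],[0,0,0,0,-1],[0,0,0,0,-1]]]'

```text
clock: 4.07
tool_pos: [0.462, -0.3876, 0.0147]
tcp_rot: [3.14, 0.002, 1.571]
wrist_force: [-1.3, -0.5, 7.3]
finger_gap: 0.0607
gripper_force: 44.2
```

arm_command --targets '[[[0,0,-0.4,0,-1],[0,0,-1,0,-1],[0,0,-1,0,-1],[0,0,-1,0,-1],[0,0,-1,0,-1]]]'

```text
clock: 4.48
tool_pos: [0.4612, -0.386, 0.1025]
tcp_rot: [-3.141, -0.001, 1.571]
wrist_force: [0.4, -0.1, -1.4]
finger_gap: 0.0609
gripper_force: 44.0
```

arm_command --targets '[[[0.5,0.1,-0.6,0,-1],[1,0.3,-0.6,0,-1],[1,0.3,-0.6,0,-1],[1,0.3,-0.6,0,-1],[1,0.3,0,0,-1]]]'

```text
clock: 4.9
tool_pos: [0.4887, -0.295, 0.1517]
tcp_rot: [3.139, 0.001, 1.572]
wrist_force: [0.4, -0.1, -1.7]
finger_gap: 0.0605
gripper_force: 44.0
```

arm_command --targets '[[[1,0.3,0,0,-1],[1,0.3,0,0,-1],[1,0.3,0,0,-1],[1,0.3,0,0,-1],[1,0.3,0,0,-1]]]'

```text
clock: 5.32
tool_pos: [0.5171, -0.1943, 0.1492]
tcp_rot: [-3.141, -0.001, 1.572]
wrist_force: [0.3, 0.4, -1.9]
finger_gap: 0.0607
gripper_force: 44.0
```

arm_command --targets '[[[1,0.3,0,0,-1],[1,0.3,0,0,-1],[1,0.3,0,0,-1],[1,0.3,0,0,-1],[1,0.3,0,0,-1]]]'

```text
clock: 5.73
tool_pos: [0.5469, -0.0944, 0.1493]
tcp_rot: [-3.141, -0.0, 1.572]
wrist_force: [0.7, -0.3, -1.8]
finger_gap: 0.0608
gripper_force: 44.0
```

arm_command --targets '[[[1,0.3,0,0,-1],[1,0.3,0,0,-1],[1,0.3,0,0,-1],[1,0.3,0,0,-1],[1,0.3,0,0,-1]]]'

```text
clock: 6.15
tool_pos: [0.5767, 0.0055, 0.1492]
tcp_rot: [-3.141, -0.0, 1.572]
wrist_force: [0.7, 0.2, -0.9]
finger_gap: 0.0606
gripper_force: 44.0
```

arm_command --targets '[[[1,0.3,0,0,-1],[1,0.3,0,0,-1],[1,0.3,0,0,-1],[1,0.3,0,0,-1],[1,0.3,0,0,-1]]]'

```text
clock: 6.57
tool_pos: [0.6065, 0.1054, 0.1491]
tcp_rot: [-3.141, -0.0, 1.572]
wrist_force: [-0.2, -0.4, -1.5]
finger_gap: 0.0608
gripper_force: 44.0
```

arm_command --targets '[[[1,0.3,0,0,-1],[1,0.3,0,0,-1],[1,0.3,0,0,-1],[0.5,0.1,0,0,-1],[0,0,0,0,-1]]]'

```text
clock: 6.98
tool_pos: [0.6262, 0.1777, 0.1493]
tcp_rot: [-3.141, -0.002, 1.576]
wrist_force: [-0.6, 1.0, -2.4]
finger_gap: 0.061
gripper_force: 44.0
```

arm_command --targets '[[[0.8,0.3,0,0,-1],[0.8,0.3,0,0,-1],[0.6,0.2,0,0,-1],[0,0,0.5,0,-1],[0,0,1,0,-1]]]'

```text
clock: 7.4
tool_pos: [0.6446, 0.2182, 0.121]
tcp_rot: [3.137, -0.001, 1.572]
wrist_force: [-0.0, -0.9, -1.7]
finger_gap: 0.0604
gripper_force: 44.0
```

arm_command --targets '[[[0,0,1,0,-1],[0,0,1,0,-1],[0,0,1,0,-1],[0,0,0.5,0,-1],[0,0,0,0,-1]]]'

```text
clock: 7.82
tool_pos: [0.641, 0.2151, 0.0459]
tcp_rot: [-3.136, 0.003, 1.57]
wrist_force: [0.3, -0.5, -2.4]
finger_gap: 0.0612
gripper_force: 43.9
```

arm_command --targets '[[[0,0,0.1,0,-1],[0,0,0,0,-1],[0,0,0,0,-1]]]'

```text
clock: 8.07
tool_pos: [0.6442, 0.2176, 0.0486]
tcp_rot: [3.14, -0.001, 1.571]
wrist_force: [0.3, -0.1, -2.2]
finger_gap: 0.0604
gripper_force: 44.0
```

arm_command --targets '[[[0.28,-0.08,0.3,0,-1],[0,0,0.3,0,-1],[0,0,0.15,0,-1],[0,0,0,0,-1],[0,0,0,0,-1]]]'

```text
clock: 8.48
tool_pos: [0.6414, 0.2229, 0.0318]
tcp_rot: [-3.141, 0.0, 1.571]
wrist_force: [0.3, -0.2, -1.0]
finger_gap: 0.061
gripper_force: 44.0
```

arm_command --targets '[[[0,0,0.1,0,-1],[0,0,0.1,0,-1],[0,0,0,0,-1]]]'

```text
clock: 8.73
tool_pos: [0.6421, 0.2231, 0.0288]
tcp_rot: [3.141, -0.0, 1.571]
wrist_force: [-0.5, 0.5, 2.1]
finger_gap: 0.061
gripper_force: 44.2
```

arm_command --targets '[[[0,0,0.1,0,-1],[0,0,0,0,-1],[0,0,0,0,-1]]]'

```text
clock: 8.98
tool_pos: [0.6421, 0.2232, 0.0287]
tcp_rot: [3.141, 0.0, 1.571]
wrist_force: [-5.6, -3.0, 15.7]
finger_gap: 0.0608
gripper_force: 45.5
```

arm_command --targets '[[[0,0,0,0,1],[0,0,0,0,1],[0,0,0,0,1],[0,0,0,0,1],[0,0,-0.2,0,1]]]'

```text
clock: 9.4
tool_pos: [0.641, 0.2228, 0.0293]
tcp_rot: [-3.14, 0.001, 1.571]
wrist_force: [0.2, 0.0, -0.6]
finger_gap: 0.0853
gripper_force: 0.0
```

arm_command --targets '[[[0,0,-0.5,0,1],[0,0,-1,0,1],[0,0,-1,0,1],[0,0,-1,0,1],[0,0,-1,0,1]]]'

```text
clock: 9.82
tool_pos: [0.6418, 0.2233, 0.1221]
tcp_rot: [3.141, -0.0, 1.571]
wrist_force: [0.1, -0.5, -0.3]
finger_gap: 0.0853
gripper_force: 0.0
```

arm_command --targets '[[[-1,-0.75,-0.4,0,0.65],[-1,-0.75,0,0,0.65],[-1,-0.75,0,0,0.65],[-1,-0.75,0,0,0.65],[-1,-0.75,0,0,0.65]]]'

```text
clock: 10.23
tool_pos: [0.5662, 0.1223, 0.1293]
tcp_rot: [3.14, -0.0, 1.571]
wrist_force: [0.3, 0.3, -0.1]
finger_gap: 0.0704
gripper_force: 0.0
```

arm_command --targets '[[[-1,-0.75,0,0,0.65],[-1,-0.75,0,0,0.65],[-1,-0.75,0,0,0.65],[-1,-0.75,0,0,0.65],[-1,-0.75,0,0,0.65]]]'

```text
clock: 10.65
tool_pos: [0.4913, 0.0223, 0.1292]
tcp_rot: [3.14, 0.0, 1.571]
wrist_force: [0.7, 0.0, 0.3]
finger_gap: 0.0704
gripper_force: 0.0
```

arm_command --targets '[[[-0.4,-0.2,0,0,0.65],[0,0,0,0,0.65],[0,0,0,0,0.65],[0,0,0,0,0.65]]]'

```text
clock: 10.98
tool_pos: [0.4891, 0.0165, 0.1289]
tcp_rot: [3.14, -0.001, 1.572]
wrist_force: [-0.1, 0.6, -0.7]
finger_gap: 0.0705
gripper_force: 0.0
```

```bash
cat > obs.py <<'E'
from bench import r
from h import *
def look(n,seeds):
    """seeds: name->(xyz top centre guess, plane z, R); colour-flood from seed colour, outline cast on plane, circle fit"""
    c=r.capture(n); np.savez(n+"1.npz",**c); return c
E
python3 - <<'E'
from obs import *
W=[]
for n in("scene","side"): W.append(cloud(look(n,0)))
for k,m,R,z0,z1 in(("tbowl",(.6425,.224),.031,.036,.053),("coaster",(.4858,.0123),.030,.004,.0115)):
    for w in W:
        w=w.reshape(-1,3); q=w[(np.hypot(*(w[:,:2]-m).T)<R+.015)&(np.hypot(*(w[:,:2]-m).T)>R-.018)&(w[:,2]>z0)&(w[:,2]<z1)][:,:2]
        print(k,len(q),circ(q,R,np.array(m)).round(4))
c=r.capture("wrist"); cv2.imwrite("pics/w2.png",c["img"][:,:,::-1])
s=r.sense(); print(s["tool_pos"],s["finger_gap"])
E
```

```text
tbowl 357 [0.6431 0.2216]
tbowl 207 [0.64   0.2263]
coaster 302 [0.4857 0.0124]
coaster 103 [0.4839 0.0123]
[0.48849858 0.01641783 0.12841434] 0.07041691997703262
```

View pics/w2.png

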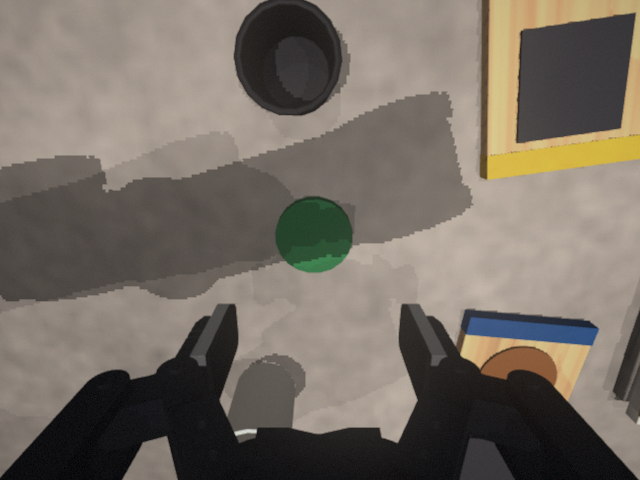

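The bowl sits on its pad as wanted. The wrist view has the coaster at (314,234), slightly left of the finger midline at 319, which matches the pose readings.

arm_command --targets '[[[-0.2,-0.14,1,0,0.65],[0,0,1,0,0.65],[0,0,1,0,0.65],[0,0,1,0,0.65],[0,0,1,0,0.65]]]'

```text
clock: 11.55
tool_pos: [0.4854, 0.0119, 0.0273]
tcp_rot: [3.141, -0.001, 1.572]
wrist_force: [0.2, 0.4, 0.1]
finger_gap: 0.0705
gripper_force: 0.0
```

arm_command --targets '[[[0,0,0.5,0,0.65],[0,0,0.3,0,0.65],[0,0,0.2,0,0.65],[0,0,0,0,0.65],[0,0,0,0,0.65]]]'

```text
clock: 11.97
tool_pos: [0.4855, 0.0113, 0.0089]
tcp_rot: [3.141, -0.0, 1.571]
wrist_force: [-0.3, 0.4, 0.5]
finger_gap: 0.0705
gripper_force: 0.0
```

```bash
python3 - <<'E'
from bench import r
import cv2
c=r.capture("side"); i=c["img"][190:310,250:410,::-1]; cv2.imwrite("pics/s3.png",cv2.resize(i,None,fx=4,fy=4)); print(r.sense()["tool_pos"])
E
```

```text
[0.48567809 0.01120128 0.00908257]
```

View pics/s3.png

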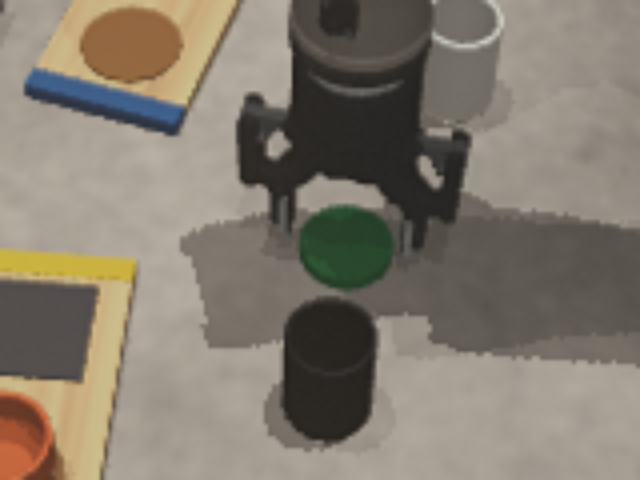

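The crop shows the fingers at columns 280 and 412, one on each side of the coaster (345,245). Next I'll creep down until they touch.

arm_command --targets '[[[0,0.0,0.2,0,0.65],[0,0,0.1,0,0.65],[0,0,0,0,0.65]]]'

```text
clock: 12.27
tool_pos: [0.4849, 0.0109, 0.0022]
tcp_rot: [3.142, 0.0, 1.571]
wrist_force: [0.5, -0.5, 0.1]
finger_gap: 0.0702
gripper_force: 0.0
```

arm_command --targets '[[[0,0,0.1,0,0.65],[0,0,0,0,0.65],[0,0,0,0,0.65]]]'

```text
clock: 12.52
tool_pos: [0.4849, 0.011, 0.0002]
tcp_rot: [-3.141, 0.0, 1.571]
wrist_force: [-0.7, -0.7, 0.2]
finger_gap: 0.0705
gripper_force: 0.0
```

arm_command --targets '[[[0,0,0.1,0,0.65],[0,0,0,0,0.65],[0,0,0,0,0.65]]]'

```text
clock: 12.77
tool_pos: [0.4849, 0.0111, -0.0018]
tcp_rot: [-3.141, 0.0, 1.571]
wrist_force: [0.4, 0.5, -0.0]
finger_gap: 0.0703
gripper_force: 0.0
```

arm_command --targets '[[[0,0,0.1,0,0.65],[0,0,0,0,0.65],[0,0,0,0,0.65]]]'

```text
clock: 13.02
tool_pos: [0.4848, 0.011, -0.0038]
tcp_rot: [-3.141, 0.0, 1.571]
wrist_force: [-0.5, -0.0, 0.2]
finger_gap: 0.0703
gripper_force: 0.0
```

arm_command --targets '[[[0,0,0.1,0,0.65],[0,0,0,0,0.65],[0,0,0,0,0.65]]]'

```text
clock: 13.27
tool_pos: [0.4848, 0.011, -0.0058]
tcp_rot: [-3.141, 0.0, 1.571]
wrist_force: [0.0, 0.6, 0.4]
finger_gap: 0.0706
gripper_force: 0.0
```

arm_command --targets '[[[0,0,0,0,-1],[0,0,0,0,-1],[0,0,0,0,-1],[0,0,0,0,-1],[0,0,0,0,-1]]]'

```text
clock: 13.68
tool_pos: [0.4858, 0.0111, -0.0044]
tcp_rot: [3.14, 0.0, 1.571]
wrist_force: [-2.6, -0.8, 15.7]
finger_gap: 0.0574
gripper_force: 48.0
```

arm_command --targets '[[[0,0,0,0,-1],[0,0,0,0,-1]]]'

```text
clock: 13.85
tool_pos: [0.4858, 0.0111, -0.0044]
tcp_rot: [3.14, 0.0, 1.571]
wrist_force: [-2.6, 0.1, 14.4]
finger_gap: 0.0573
gripper_force: 48.0
```

arm_command --targets '[[[0,0,-0.3,0,-1],[0,0,-0.5,0,-1],[0,0,-1,0,-1],[0,0,-0.5,0,-1],[0,0,0,0,-1]]]'

```text
clock: 14.27
tool_pos: [0.4866, 0.0112, 0.0425]
tcp_rot: [3.137, -0.0, 1.571]
wrist_force: [-1.0, 0.3, -0.6]
finger_gap: 0.0574
gripper_force: 43.1
```

```bash
python3 - <<'E'
from bench import r
import cv2
c=r.capture("side"); i=c["img"][190:310,250:410,::-1]; cv2.imwrite("pics/s4.png",cv2.resize(i,None,fx=4,fy=4)); print(r.sense()["tool_pos"])
E
```

```text
[0.48591708 0.01101474 0.04141344]
```

View pics/s4.png

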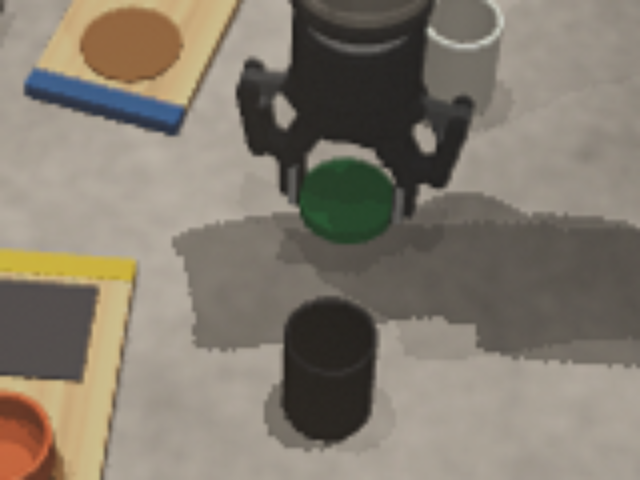

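The coaster is lifted and level at (347,200), held between both fingertips. It goes to the blue round pad next.

arm_command --targets '[[[-0.7,0.95,-0.2,0,-1],[-0.7,0.95,-0.2,0,-1],[-0.7,0.95,0,0,-1],[-0.7,0.95,0,0,-1],[-0.7,0.95,0,0,-1]]]'

```text
clock: 14.73
tool_pos: [0.5801, -0.0598, 0.0473]
tcp_rot: [-3.14, 0.0, 1.571]
wrist_force: [1.0, 0.1, -1.6]
finger_gap: 0.0569
gripper_force: 43.1
```

arm_command --targets '[[[-0.7,0.95,0,0,-1],[-0.7,0.95,0,0,-1],[-0.7,0.95,0,0,-1],[-0.7,0.95,0,0,-1],[-0.35,0.4,0,0,-1]]]'

```text
clock: 15.15
tool_pos: [0.6655, -0.1244, 0.0471]
tcp_rot: [3.141, 0.001, 1.569]
wrist_force: [0.1, -0.5, -0.1]
finger_gap: 0.0571
gripper_force: 43.2
```

arm_command --targets '[[[0,0,0.5,0,-1],[0,0,0.5,0,-1],[0,0,0,0,-1],[0,0,0,0,-1],[0,0,0,0,-1]]]'

```text
clock: 15.57
tool_pos: [0.663, -0.1206, 0.0279]
tcp_rot: [-3.14, -0.001, 1.572]
wrist_force: [-0.4, 0.7, -0.9]
finger_gap: 0.0576
gripper_force: 43.2
```

arm_command --targets '[[[-0.05,0.07,0.3,0,-1],[0,0,0.2,0,-1],[0,0,0.2,0,-1],[0,0,0,0,-1],[0,0,0,0,-1]]]'

```text
clock: 15.98
tool_pos: [0.6651, -0.1229, 0.0139]
tcp_rot: [-3.141, -0.0, 1.571]
wrist_force: [-0.3, -0.8, -1.7]
finger_gap: 0.057
gripper_force: 43.2
```

arm_command --targets '[[[0,0,0.1,0,-1],[0,0,0,0,-1],[0,0,0,0,-1]]]'

```text
clock: 16.23
tool_pos: [0.6654, -0.1229, 0.0123]
tcp_rot: [3.142, -0.0, 1.571]
wrist_force: [-0.6, 0.1, -0.9]
finger_gap: 0.0571
gripper_force: 43.2
```

arm_command --targets '[[[0,0,0.1,0,-1],[0,0,0,0,-1],[0,0,0,0,-1]]]'

```text
clock: 16.48
tool_pos: [0.6653, -0.1229, 0.0102]
tcp_rot: [-3.141, 0.0, 1.571]
wrist_force: [-0.6, -0.4, -1.0]
finger_gap: 0.0572
gripper_force: 43.2
```

arm_command --targets '[[[0,0,0.05,0,-1],[0,0,0,0,-1],[0,0,0,0,-1]]]'

```text
clock: 16.73
tool_pos: [0.6655, -0.1229, 0.0099]
tcp_rot: [3.141, 0.0, 1.571]
wrist_force: [-1.8, -0.9, 3.8]
finger_gap: 0.0572
gripper_force: 46.1
```

arm_command --targets '[[[0,0,0,0,0.65],[0,0,0,0,0.65],[0,0,0,0,0.65],[0,0,0,0,1],[0,0,0,0,1]]]'

```text
clock: 17.15
tool_pos: [0.6654, -0.1229, 0.0092]
tcp_rot: [-3.142, -0.0, 1.571]
wrist_force: [0.6, -0.6, 0.1]
finger_gap: 0.0854
gripper_force: 0.0
```

arm_command --targets '[[[0,0,-0.4,0,1],[0,0,-0.8,0,1],[0,0,-1,0,1],[0,0,-1,0,1],[0,0,-1,0,1]]]'

```text
clock: 17.57
tool_pos: [0.6654, -0.1229, 0.0947]
tcp_rot: [3.141, -0.0, 1.571]
wrist_force: [0.6, 0.3, 0.5]
finger_gap: 0.0854
gripper_force: 0.0
```

arm_command --targets '[[[0,-1,-1,0,1],[0,-1,-0.5,0,1],[0,-1,0,0,1],[0,-1,0,0,1],[0,-1,0,0,1]]]'

```text
clock: 17.98
tool_pos: [0.5647, -0.123, 0.1243]
tcp_rot: [3.14, 0.0, 1.571]
wrist_force: [0.4, -0.1, 0.2]
finger_gap: 0.0852
gripper_force: 0.0
```

arm_command --targets '[[[-0.2,-1,0,0,1],[-0.2,-1,0,0,1],[-0.2,-1,0,0,1],[-0.1,-1,0,0,1],[0,-1,0,0,1]]]'

```text
clock: 18.4
tool_pos: [0.4645, -0.1375, 0.1239]
tcp_rot: [3.141, 0.001, 1.57]
wrist_force: [0.4, 0.5, 1.1]
finger_gap: 0.0852
gripper_force: 0.0
```

arm_command --targets '[[[0,-1,0,0,1],[0,-0.2,0,0,1],[0,0,0,0,1],[0,0,0,0,1],[0,0,0,0,1]]]'

```text
clock: 18.82
tool_pos: [0.443, -0.1369, 0.1238]
tcp_rot: [3.14, 0.0, 1.571]
wrist_force: [-0.3, -0.5, -1.0]
finger_gap: 0.0855
gripper_force: 0.0
```

```bash
cat >> obs.py <<'E'
def fit(k,m,R,z0,z1):
    for n in("scene","side"):
        w=cloud(r.capture(n)).reshape(-1,3); d=np.hypot(*(w[:,:2]-m).T)
        q=w[(d<R+.015)&(d>R-.018)&(w[:,2]>z0)&(w[:,2]<z1)][:,:2]
        print(k,n,len(q),circ(q,R,np.array(m)).round(4))
E
python3 - <<'E'
from obs import *
fit("coaster",(.665,-.121),.03,.018,.027)
fit("wcup",(.441,-.137),.027,.01,.072)
print(r.sense()["tool_pos"])
E
```

```text
coaster scene 646 [ 0.6651 -0.1214]
coaster side 142 [ 0.6645 -0.1218]
wcup scene 968 [ 0.4416 -0.1378]
wcup side 466 [ 0.4399 -0.1358]
[ 0.44210003 -0.13676068  0.12327162]
```

arm_command --targets '[[[0,-0.05,1,0,1],[0,0,1,0,1],[0,0,1,0,1],[0,0,1,0,1],[0,0,0.6,0,1]]]'

```text
clock: 19.43
tool_pos: [0.4399, -0.1367, 0.0295]
tcp_rot: [-3.14, -0.001, 1.571]
wrist_force: [-0.1, -0.3, -0.4]
finger_gap: 0.0851
gripper_force: 0.0
```

arm_command --targets '[[[0,0,0,0,1],[0,0,0,0,1],[0,0,0,0,-1],[0,0,0,0,-1],[0,0,0,0,-1]]]'

```text
clock: 19.85
tool_pos: [0.4412, -0.1372, 0.0323]
tcp_rot: [3.14, 0.001, 1.571]
wrist_force: [-4.6, 1.1, 19.1]
finger_gap: 0.0531
gripper_force: 38.3
```

arm_command --targets '[[[0,0,0,0,-1],[0,0,0,0,-1],[0,0,0,0,-1],[0,0,0,0,-1],[0,0,0,0,-1]]]'

```text
clock: 20.27
tool_pos: [0.4411, -0.1372, 0.0324]
tcp_rot: [3.14, 0.001, 1.571]
wrist_force: [-1.9, 0.6, 6.3]
finger_gap: 0.0528
gripper_force: 41.5
```

arm_command --targets '[[[0,0,-0.4,0,-1],[0,0,-0.8,0,-1],[0,0,-1,0,-1],[0,0,-0.8,0,-1],[0,0,0,0,-1]]]'

```text
clock: 20.68
tool_pos: [0.4424, -0.1374, 0.0946]
tcp_rot: [3.136, 0.002, 1.571]
wrist_force: [0.0, -0.3, -1.6]
finger_gap: 0.0528
gripper_force: 42.4
```

arm_command --targets '[[[0,0.5,0,0,-1],[0.1,1,0,0,-1],[0.1,1,0,0,-1],[0.1,1,0,0,-1],[0.1,1,0,0,-1]]]'

```text
clock: 21.1
tool_pos: [0.5313, -0.1288, 0.0903]
tcp_rot: [-3.14, -0.0, 1.571]
wrist_force: [0.7, 1.0, -1.8]
finger_gap: 0.0529
gripper_force: 42.3
```

arm_command --targets '[[[0.1,1,0,0,-1],[0.1,1,0,0,-1],[0.1,1,0,0,-1],[0.1,1,0,0,-1],[0,1,0,0,-1]]]'

```text
clock: 21.52
tool_pos: [0.6312, -0.1201, 0.0898]
tcp_rot: [-3.14, -0.001, 1.572]
wrist_force: [-0.0, 0.2, -1.1]
finger_gap: 0.053
gripper_force: 42.3
```

arm_command --targets '[[[0,1,0,0,-1],[0,0.6,0,0,-1],[0,0,0,0,-1],[0,0,0.5,0,-1],[0,0,0.5,0,-1]]]'

```text
clock: 21.93
tool_pos: [0.6617, -0.1209, 0.0699]
tcp_rot: [-3.141, 0.0, 1.571]
wrist_force: [0.5, 0.3, -1.8]
finger_gap: 0.0528
gripper_force: 42.4
```

arm_command --targets '[[[0,0,0,0,-1],[0,0,0,0,-1],[0,0,0,0,-1],[0,0,0,0,-1]]]'

```text
clock: 22.27
tool_pos: [0.6623, -0.1211, 0.0717]
tcp_rot: [3.141, 0.0, 1.571]
wrist_force: [-1.0, -0.5, -0.2]
finger_gap: 0.0525
gripper_force: 42.4
```

arm_command --targets '[[[-0.04,0.13,0.2,0,-1],[0,0,0.2,0,-1],[0,0,0.1,0,-1],[0,0,0,0,-1],[0,0,0,0,-1]]]'

```text
clock: 22.68
tool_pos: [0.6648, -0.1217, 0.061]
tcp_rot: [-3.141, -0.0, 1.571]
wrist_force: [0.8, -0.7, -1.2]
finger_gap: 0.0525
gripper_force: 42.4
```

arm_command --targets '[[[0,0,0.1,0,-1],[0,0,0,0,-1],[0,0,0,0,-1]]]'

```text
clock: 22.93
tool_pos: [0.6649, -0.1217, 0.0592]
tcp_rot: [-3.141, 0.0, 1.571]
wrist_force: [0.1, -0.2, -1.1]
finger_gap: 0.0527
gripper_force: 42.4
```

arm_command --targets '[[[0,0,0.05,0,-1],[0,0,0,0,-1],[0,0,0,0,-1]]]'

```text
clock: 23.18
tool_pos: [0.6652, -0.1217, 0.0586]
tcp_rot: [3.141, 0.0, 1.571]
wrist_force: [-1.0, -1.0, 1.2]
finger_gap: 0.0524
gripper_force: 42.5
```

arm_command --targets '[[[0,0,0,0,1],[0,0,0,0,1],[0,0,0,0,1],[0,0,0,0,1],[0,0,-0.3,0,1]]]'

```text
clock: 23.6
tool_pos: [0.6641, -0.1217, 0.0633]
tcp_rot: [-3.139, -0.0, 1.571]
wrist_force: [0.7, -0.0, 0.5]
finger_gap: 0.0853
gripper_force: 0.0
```

arm_command --targets '[[[0,0,-1,0,1],[0,0,-1,0,1],[0,0,-1,0,1],[0,0,-1,0,1],[0,0,-1,0,1]]]'

```text
clock: 24.02
tool_pos: [0.6649, -0.1216, 0.1658]
tcp_rot: [3.141, -0.0, 1.571]
wrist_force: [1.2, -0.2, -0.0]
finger_gap: 0.0853
gripper_force: 0.0
```

arm_command --targets '[[[0.5,-0.1,-0.5,0,1],[1,-0.4,0,0,1],[1,-0.4,0,0,1],[1,-0.4,0,0,1],[1,-0.4,0,0,1]]]'

```text
clock: 24.43
tool_pos: [0.63, -0.0299, 0.1742]
tcp_rot: [-3.141, -0.0, 1.571]
wrist_force: [1.0, 0.0, 0.2]
finger_gap: 0.0851
gripper_force: 0.0
```

arm_command --targets '[[[1,-0.4,0,0,1],[1,-0.4,0,0,1],[1,-0.4,0,0,1],[1,-0.4,0,0,1],[1,-0.4,0,0,1]]]'

```text
clock: 24.85
tool_pos: [0.5898, 0.0701, 0.1742]
tcp_rot: [-3.141, -0.0, 1.572]
wrist_force: [1.0, -0.0, -0.0]
finger_gap: 0.0852
gripper_force: 0.0
```

arm_command --targets '[[[1,-0.4,0,0,1],[1,-0.4,0,0,1],[1,-0.4,0,0,1],[1,-0.4,0,0,1],[1,-0.4,0,0,1]]]'

```text
clock: 25.27
tool_pos: [0.5497, 0.1699, 0.1742]
tcp_rot: [-3.141, -0.0, 1.572]
wrist_force: [-0.1, -0.1, 0.3]
finger_gap: 0.0854
gripper_force: 0.0
```

arm_command --targets '[[[1,-0.4,0,0,1],[1,-0.4,0,0,1],[1,-0.4,0,0,1],[1,-0.4,0,0,1],[1,-0.4,0,0,1]]]'

```text
clock: 25.68
tool_pos: [0.5096, 0.2697, 0.1742]
tcp_rot: [-3.141, 0.0, 1.572]
wrist_force: [0.7, 0.3, -0.2]
finger_gap: 0.0854
gripper_force: 0.0
```

arm_command --targets '[[[1,-0.5,0,0,1],[1,-0.5,0,0,1],[1,-0.5,0,0,1],[1,-0.5,0,0,1],[1,-0.5,0,0,1]]]'

```text
clock: 26.1
tool_pos: [0.4594, 0.3695, 0.1742]
tcp_rot: [-3.141, 0.0, 1.572]
wrist_force: [0.1, 0.4, 0.1]
finger_gap: 0.085
gripper_force: 0.0
```

arm_command --targets '[[[1,-0.4,0,0,1],[1,-0.4,0,0,1],[0.4,-0.2,0,0,1],[0,0,0,0,1],[0,0,0,0,1]]]'

```text
clock: 26.52
tool_pos: [0.4406, 0.4159, 0.1741]
tcp_rot: [-3.141, 0.001, 1.572]
wrist_force: [-0.6, -0.0, -1.0]
finger_gap: 0.0855
gripper_force: 0.0
```

arm_command --targets '[[[0,0,0,0,1],[0,0,0,0,1]]]'

```text
clock: 26.68
tool_pos: [0.4419, 0.4145, 0.1741]
tcp_rot: [3.141, 0.001, 1.569]
wrist_force: [0.4, 0.5, -0.5]
finger_gap: 0.0854
gripper_force: 0.0
```

```bash
python3 - <<'E'
from obs import *
fit("wcup",(.665,-.121),.027,.04,.095)
fit("vase",(.4428,.4156),.027,.008,.056)
c=r.capture("wrist"); cv2.imwrite("pics/w5.png",c["img"][:,:,::-1])
print(r.sense()["tool_pos"])
E
```

```text
wcup scene 1157 [ 0.6657 -0.1227]
wcup side 424 [ 0.6636 -0.1206]
vase scene 330 [0.4435 0.4154]
vase side 206 [0.4421 0.4156]
[0.44129006 0.41568013 0.17432953]
```

View pics/w5.png

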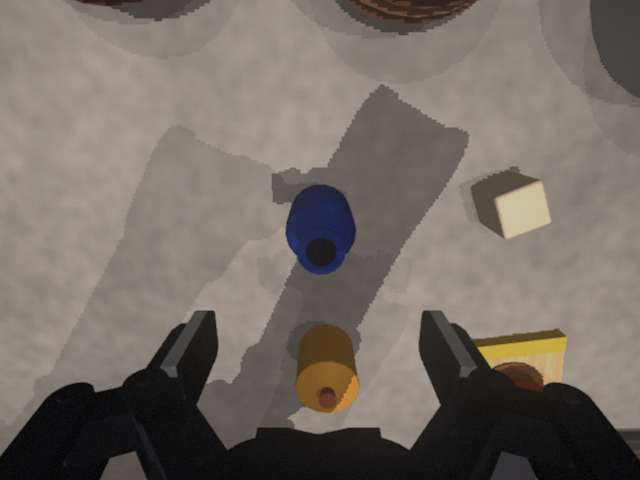

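The white cup stands on the coaster and the vase (321,230) is centred between the fingers. I'll descend to it.

arm_command --targets '[[[0,0.07,1,0,1],[0,0,1,0,1],[0,0,1,0,1],[0,0,1,0,1],[0,0,1,0,1]]]'

```text
clock: 27.35
tool_pos: [0.4425, 0.4161, 0.0735]
tcp_rot: [3.141, -0.0, 1.571]
wrist_force: [0.5, 0.3, -0.2]
finger_gap: 0.0854
gripper_force: 0.0
```

arm_command --targets '[[[0,0,1,0,1],[0,0,0.5,0,1],[0,0,0.3,0,1],[0,0,0.2,0,1],[0,0,0,0,1]]]'

```text
clock: 27.77
tool_pos: [0.4423, 0.4163, 0.0342]
tcp_rot: [-3.142, 0.0, 1.571]
wrist_force: [0.3, -0.1, -0.1]
finger_gap: 0.0856
gripper_force: 0.0
```

arm_command --targets '[[[0,0,0,0,-1],[0,0,0,0,-1],[0,0,0,0,-1],[0,0,0,0,-1],[0,0,0,0,-1]]]' --squeeze 50

```text
clock: 28.18
tool_pos: [0.4429, 0.4168, 0.0357]
tcp_rot: [3.14, -0.001, 1.571]
wrist_force: [-0.7, -1.8, 5.6]
finger_gap: 0.0524
gripper_force: 52.0
```

arm_command --targets '[[[0,0,0,0,-1],[0,0,0,0,-1],[0,0,0,0,-1]]]'

```text
clock: 28.43
tool_pos: [0.4428, 0.4168, 0.0357]
tcp_rot: [3.14, -0.001, 1.571]
wrist_force: [-1.2, -1.1, 5.0]
finger_gap: 0.0523
gripper_force: 52.0
```

arm_command --targets '[[[0,0,-0.4,0,-1],[0,0,-0.8,0,-1],[0,0,-1,0,-1],[0,0,-1,0,-1],[0,0,-1,0,-1]]]'

```text
clock: 28.85
tool_pos: [0.442, 0.4159, 0.1195]
tcp_rot: [-3.141, 0.0, 1.571]
wrist_force: [0.6, 0.5, -1.8]
finger_gap: 0.0525
gripper_force: 53.0
```

arm_command --targets '[[[0,0,-1,0,-1],[0,0,-1,0,-1],[0,0,0,0,-1],[0,0,0,0,-1],[0,0,0,0,-1]]]'

```text
clock: 29.27
tool_pos: [0.4419, 0.4155, 0.1576]
tcp_rot: [-3.141, 0.001, 1.571]
wrist_force: [-1.0, -0.3, -2.8]
finger_gap: 0.0524
gripper_force: 53.0
```

arm_command --targets '[[[-0.5,0.1,0,0,-1],[-1,0.2,0,0,-1],[-1,0.2,0,0,-1],[-1,0.2,0,0,-1],[-1,0.2,0,0,-1]]]'

```text
clock: 29.68
tool_pos: [0.4598, 0.3238, 0.1568]
tcp_rot: [-3.14, 0.002, 1.571]
wrist_force: [0.4, 0.2, -2.3]
finger_gap: 0.0522
gripper_force: 53.0
```

arm_command --targets '[[[-1,0.2,0,0,-1],[-1,0.2,0,0,-1],[-1,0.2,0,0,-1],[-1,0.2,0,0,-1],[-1,0.2,0,0,-1]]]'

```text
clock: 30.1
tool_pos: [0.4796, 0.2239, 0.157]
tcp_rot: [-3.139, 0.001, 1.57]
wrist_force: [0.7, -0.1, -1.5]
finger_gap: 0.0522
gripper_force: 53.0
```

arm_command --targets '[[[-1,0.2,0,0,-1],[-1,0.2,0,0,-1],[-1,0.2,0,0,-1],[-1,0.2,0,0,-1],[-1,0.2,0,0,-1]]]'

```text
clock: 30.52
tool_pos: [0.4994, 0.1241, 0.1571]
tcp_rot: [-3.139, 0.001, 1.57]
wrist_force: [-0.2, 0.6, -1.9]
finger_gap: 0.0521
gripper_force: 53.0
```

arm_command --targets '[[[-1,0.2,0,0,-1],[-1,0.2,0,0,-1],[-1,0.2,0,0,-1],[-1,0.2,0,0,-1],[-1,0.2,0,0,-1]]]'

```text
clock: 30.93
tool_pos: [0.5192, 0.0243, 0.1571]
tcp_rot: [-3.139, 0.0, 1.571]
wrist_force: [0.2, 0.4, -2.9]
finger_gap: 0.0522
gripper_force: 53.0
```

arm_command --targets '[[[-1,0.1,0,0,-1],[-1,0.1,0,0,-1],[-1,0.1,0,0,-1],[-1,0.1,0,0,-1],[-1,0.1,0,0,-1]]]'

```text
clock: 31.35
tool_pos: [0.5289, -0.0755, 0.157]
tcp_rot: [-3.139, 0.0, 1.57]
wrist_force: [-0.2, -0.2, -2.4]
finger_gap: 0.052
gripper_force: 53.0
```

arm_command --targets '[[[-1,0.1,0,0,-1],[-1,0.1,0,0,-1],[-1,0.1,0,0,-1],[-1,0.2,0,0,-1],[-1,0.2,0,0,-1]]]'

```text
clock: 31.77
tool_pos: [0.5428, -0.1753, 0.1569]
tcp_rot: [-3.139, -0.0, 1.57]
wrist_force: [0.2, -0.3, -2.3]
finger_gap: 0.052
gripper_force: 53.0
```

arm_command --targets '[[[-1,0.5,0,0,-1],[-1,0.8,0,0,-1],[-0.4,1,0,0,-1],[0,1,0,0,-1],[0,0.5,0,0,-1]]]'

```text
clock: 32.18
tool_pos: [0.6209, -0.2228, 0.1568]
tcp_rot: [-3.14, -0.001, 1.57]
wrist_force: [-0.2, 1.2, -2.2]
finger_gap: 0.0522
gripper_force: 53.0
```

arm_command --targets '[[[0,0,0,0,-1],[0,0,0,0,-1],[0,0,0,0,-1]]]'

```text
clock: 32.43
tool_pos: [0.6189, -0.2213, 0.1575]
tcp_rot: [-3.139, -0.0, 1.572]
wrist_force: [-0.2, 0.5, -2.3]
finger_gap: 0.0518
gripper_force: 53.0
```

arm_command --targets '[[[-0.09,0.9,0,0,-1],[0,0.9,0,0,-1],[0,0,0,0,-1],[0,0,0.6,0,-1],[0,0,1,0,-1]]]'

```text
clock: 32.85
tool_pos: [0.6568, -0.2239, 0.1277]
tcp_rot: [3.138, 0.001, 1.571]
wrist_force: [0.3, 0.9, -2.6]
finger_gap: 0.0522
gripper_force: 53.3
```

arm_command --targets '[[[0,0,1,0,-1],[0,0,1,0,-1],[0,0,0.7,0,-1],[0,0,0.4,0,-1],[0,0,0.2,0,-1]]]'

```text
clock: 33.27
tool_pos: [0.6548, -0.2234, 0.0585]
tcp_rot: [-3.139, -0.001, 1.571]
wrist_force: [-0.0, -0.1, -2.1]
finger_gap: 0.0517
gripper_force: 53.3
```

arm_command --targets '[[[0,0,0,0,-1],[0,0,0,0,-1],[0,0,0,0,-1]]]'

```text
clock: 33.52
tool_pos: [0.6572, -0.2237, 0.0616]
tcp_rot: [3.14, 0.001, 1.571]
wrist_force: [-0.6, 0.1, -2.7]
finger_gap: 0.0523
gripper_force: 53.3
```

arm_command --targets '[[[0.03,-0.12,0.2,0,-1],[0,0,0.15,0,-1],[0,0,0.1,0,-1],[0,0,0,0,-1],[0,0,0,0,-1]]]'

```text
clock: 33.93
tool_pos: [0.6539, -0.2229, 0.0511]
tcp_rot: [-3.141, -0.0, 1.571]
wrist_force: [0.1, -0.0, -2.5]
finger_gap: 0.0522
gripper_force: 53.3
```

arm_command --targets '[[[0,0,0.1,0,-1],[0,0,0,0,-1],[0,0,0,0,-1]]]'

```text
clock: 34.18
tool_pos: [0.6544, -0.223, 0.0498]
tcp_rot: [3.141, 0.0, 1.571]
wrist_force: [-0.4, 0.1, 1.1]
finger_gap: 0.0521
gripper_force: 53.6
```

arm_command --targets '[[[0,0,0.05,0,-1],[0,0,0,0,-1],[0,0,0,0,-1]]]'

```text
clock: 34.43
tool_pos: [0.6544, -0.2231, 0.0498]
tcp_rot: [3.141, 0.001, 1.571]
wrist_force: [-3.1, 1.1, 8.9]
finger_gap: 0.0519
gripper_force: 54.3
```

arm_command --targets '[[[0,0,0,0,1],[0,0,0,0,1],[0,0,0,0,1],[0,0,0,0,1],[0,0,-0.3,0,1]]]'

```text
clock: 34.85
tool_pos: [0.653, -0.2227, 0.0531]
tcp_rot: [-3.139, -0.001, 1.571]
wrist_force: [-0.8, -0.1, -0.6]
finger_gap: 0.085
gripper_force: 0.0
```

arm_command --targets '[[[0,0,-1,0,1],[0,0,-1,0,1],[0,0,-1,0,1],[0,0,-1,0,1],[0,0,-1,0,1]]]'

```text
clock: 35.27
tool_pos: [0.654, -0.2229, 0.1557]
tcp_rot: [3.141, 0.0, 1.571]
wrist_force: [0.6, -0.5, 0.3]
finger_gap: 0.0854
gripper_force: 0.0
```

arm_command --targets '[[[0,-0.5,-0.5,0,1],[0.7,-1,0,0,1],[1,-1,0,0,1],[1,-1,0,0,1],[1,-0.5,0,0,1]]]'

```text
clock: 35.68
tool_pos: [0.5705, -0.1488, 0.1639]
tcp_rot: [-3.139, 0.001, 1.57]
wrist_force: [-0.7, 0.6, 0.1]
finger_gap: 0.0855
gripper_force: 0.0
```

arm_command --targets '[[[1,-0.3,0,0,1],[1,-0.3,0,0,1],[1,-0.3,0,0,1],[1,-0.3,0,0,1],[1,-0.3,0,0,1]]]'

```text
clock: 36.1
tool_pos: [0.5425, -0.0483, 0.1641]
tcp_rot: [-3.141, 0.0, 1.571]
wrist_force: [0.8, 0.0, -0.2]
finger_gap: 0.0855
gripper_force: 0.0
```

arm_command --targets '[[[1,-0.3,0,0,1],[1,-0.3,0,0,1],[1,-0.3,0,0,1],[1,-0.3,0,0,1],[1,-0.3,0,0,1]]]'

```text
clock: 36.52
tool_pos: [0.5126, 0.0515, 0.1641]
tcp_rot: [-3.141, 0.001, 1.571]
wrist_force: [0.8, 0.1, -0.1]
finger_gap: 0.0857
gripper_force: 0.0
```

arm_command --targets '[[[1,-0.3,0,0,1],[1,-0.3,0,0,1],[1,-0.3,0,0,1],[1,-0.3,0,0,1],[1,-0.3,0,0,1]]]'

```text
clock: 36.93
tool_pos: [0.4827, 0.1513, 0.1641]
tcp_rot: [-3.141, 0.001, 1.571]
wrist_force: [-0.4, -0.2, 0.3]
finger_gap: 0.0856
gripper_force: 0.0
```

arm_command --targets '[[[1,-0.3,0,0,1],[1,-0.3,0,0,1],[1,-0.3,0,0,1],[1,-0.3,0,0,1],[1,-0.3,0,0,1]]]'

```text
clock: 37.35
tool_pos: [0.4528, 0.2512, 0.1641]
tcp_rot: [-3.141, 0.001, 1.571]
wrist_force: [0.6, -0.3, -0.6]
finger_gap: 0.0854
gripper_force: 0.0
```

arm_command --targets '[[[1,-0.3,0,0,1],[0,0,0,0,1],[0,0,0,0,1],[0,0,0,0,1]]]'

```text
clock: 37.68
tool_pos: [0.4477, 0.2699, 0.164]
tcp_rot: [-3.141, 0.001, 1.571]
wrist_force: [-0.5, -1.1, -0.3]
finger_gap: 0.0852
gripper_force: 0.0
```

```bash
python3 - <<'E'
from obs import *
fit("vase",(.6545,-.224),.027,.022,.07)
fit("jar",(.449,.271),.028,.008,.054)
print(r.sense()["tool_pos"])
E
```

```text
vase scene 734 [ 0.6544 -0.2242]
vase side 96 [ 0.6533 -0.2246]
jar scene 371 [0.4492 0.2712]
jar side 232 [0.4481 0.2713]
[0.44821718 0.26982577 0.16418652]
```

arm_command --targets '[[[0.06,0.03,1,0,1],[0,0,1,0,1],[0,0,1,0,1],[0,0,1,0,1],[0,0,1,0,1]]]'

```text
clock: 38.3
tool_pos: [0.4489, 0.2715, 0.0635]
tcp_rot: [3.141, 0.0, 1.57]
wrist_force: [0.6, 0.9, 0.2]
finger_gap: 0.0853
gripper_force: 0.0
```

arm_command --targets '[[[0,0,1,0,1],[0,0,0.8,0,1],[0,0,0.4,0,1],[0,0,0,0,1],[0,0,0,0,1]]]'

```text
clock: 38.72
tool_pos: [0.4487, 0.272, 0.0205]
tcp_rot: [-3.141, 0.0, 1.57]
wrist_force: [0.8, -0.0, -0.4]
finger_gap: 0.0855
gripper_force: 0.0
```

arm_command --targets '[[[0,0,0,0,-1],[0,0,0,0,-1],[0,0,0,0,-1],[0,0,0,0,-1],[0,0,0,0,-1]]]'

```text
clock: 39.13
tool_pos: [0.4492, 0.2727, 0.0217]
tcp_rot: [3.14, -0.001, 1.571]
wrist_force: [-0.8, -0.5, 6.8]
finger_gap: 0.055
gripper_force: 52.4
```

arm_command --targets '[[[0,0,0,0,-1],[0,0,0,0,-1],[0,0,0,0,-1]]]'

```text
clock: 39.38
tool_pos: [0.4492, 0.2726, 0.0217]
tcp_rot: [3.14, -0.001, 1.571]
wrist_force: [-1.5, -0.1, 7.2]
finger_gap: 0.0556
gripper_force: 52.4
```

arm_command --targets '[[[0,0,-0.4,0,-1],[0,0,-0.8,0,-1],[0,0,-1,0,-1],[0,0,-1,0,-1],[0,0,-1,0,-1]]]'

```text
clock: 39.8
tool_pos: [0.4482, 0.2721, 0.1058]
tcp_rot: [-3.141, 0.0, 1.571]
wrist_force: [0.9, 0.3, -1.9]
finger_gap: 0.0555
gripper_force: 53.3
```

arm_command --targets '[[[0,0,0,0,-1],[0,0,0,0,-1]]]'

```text
clock: 39.97
tool_pos: [0.4492, 0.2726, 0.1056]
tcp_rot: [3.139, -0.001, 1.571]
wrist_force: [0.3, -0.2, -2.2]
finger_gap: 0.0548
gripper_force: 53.3
```

arm_command --targets '[[[-0.4,0.5,0,0,-1],[-0.7,1,0,0,-1],[-0.7,1,0,0,-1],[-0.7,1,0,0,-1],[-0.7,1,0,0,-1]]]'

```text
clock: 40.38
tool_pos: [0.5392, 0.206, 0.1028]
tcp_rot: [-3.139, 0.002, 1.571]
wrist_force: [-0.1, 0.3, -1.7]
finger_gap: 0.0547
gripper_force: 53.3
```

arm_command --targets '[[[-0.7,1,0,0,-1],[-0.7,1,0,0,-1],[-0.7,1,0,0,-1],[-0.7,1,0,0,-1],[-0.7,1,0,0,-1]]]'

```text
clock: 40.8
tool_pos: [0.639, 0.1357, 0.1024]
tcp_rot: [-3.139, 0.001, 1.57]
wrist_force: [0.9, 0.9, -2.2]
finger_gap: 0.0553
gripper_force: 53.3
```

arm_command --targets '[[[-0.7,0.9,0,0,-1],[0,0,0,0,-1],[0,0,0.5,0,-1],[0,0,1,0,-1],[0,0,0.8,0,-1]]]'

```text
clock: 41.22
tool_pos: [0.655, 0.1245, 0.0558]
tcp_rot: [-3.139, 0.0, 1.572]
wrist_force: [-0.9, -0.5, -2.2]
finger_gap: 0.0548
gripper_force: 53.4
```

arm_command --targets '[[[0,0,0.4,0,-1],[0,0,0,0,-1],[0,0,0,0,-1],[0,0,0,0,-1]]]'

```text
clock: 41.55
tool_pos: [0.6568, 0.1248, 0.0509]
tcp_rot: [3.141, -0.0, 1.572]
wrist_force: [0.4, -0.3, -1.4]
finger_gap: 0.0551
gripper_force: 53.4
```

arm_command --targets '[[[-0.09,0.05,0.3,0,-1],[0,0,0.2,0,-1],[0,0,0.1,0,-1],[0,0,0,0,-1],[0,0,0,0,-1]]]'

```text
clock: 41.97
tool_pos: [0.6574, 0.1224, 0.0382]
tcp_rot: [-3.141, 0.0, 1.571]
wrist_force: [-0.3, 0.3, -0.8]
finger_gap: 0.0549
gripper_force: 53.4
```

arm_command --targets '[[[0,0,0.1,0,-1],[0,0,0,0,-1],[0,0,0,0,-1]]]'

```text
clock: 42.22
tool_pos: [0.6575, 0.1225, 0.0363]
tcp_rot: [-3.142, 0.0, 1.571]
wrist_force: [0.2, -0.8, -1.3]
finger_gap: 0.0548
gripper_force: 53.4
```

arm_command --targets '[[[0,0,0.05,0,-1],[0,0,0,0,-1],[0,0,0,0,-1]]]'

```text
clock: 42.47
tool_pos: [0.6577, 0.1226, 0.0358]
tcp_rot: [3.141, -0.0, 1.571]
wrist_force: [-2.0, 0.2, 2.3]
finger_gap: 0.0547
gripper_force: 53.7
```

arm_command --targets '[[[0,0,0,0,1],[0,0,0,0,1],[0,0,0,0,1],[0,0,0,0,1],[0,0,-0.3,0,1]]]'

```text
clock: 42.88
tool_pos: [0.6567, 0.1222, 0.0403]
tcp_rot: [-3.14, 0.0, 1.571]
wrist_force: [0.4, -0.4, 0.3]
finger_gap: 0.0852
gripper_force: 0.0
```

arm_command --targets '[[[0,0,-1,0,1],[0,0,-1,0,1],[0,0,-1,0,1],[0,0,-1,0,1],[0,0,-1,0,1]]]'

```text
clock: 43.3
tool_pos: [0.6575, 0.1226, 0.1428]
tcp_rot: [3.141, -0.0, 1.571]
wrist_force: [0.2, -0.6, 0.1]
finger_gap: 0.0851
gripper_force: 0.0
```

arm_command --targets '[[[0,-1,-1,0,1],[0,-1,-0.5,0,1],[0,-1,0,0,1],[0,-1,0,0,1],[0,-1,0,0,1]]]'

```text
clock: 43.72
tool_pos: [0.5567, 0.1225, 0.1721]
tcp_rot: [3.14, -0.0, 1.571]
wrist_force: [0.2, 0.3, 0.1]
finger_gap: 0.0852
gripper_force: 0.0
```

arm_command --targets '[[[0,0,0,0,1],[0,0,0,0,1],[0,0,0,0,1],[0,0,0,0,1]]]'

```text
clock: 44.05
tool_pos: [0.5585, 0.1224, 0.1716]
tcp_rot: [3.141, -0.0, 1.57]
wrist_force: [-0.0, -0.3, 0.8]
finger_gap: 0.0856
gripper_force: 0.0
```

```bash
python3 - <<'E'
from obs import *
fit("jar",(.6578,.122),.028,.022,.068)
fit("vase",(.6545,-.224),.027,.022,.07)
fit("tbowl",(.6425,.224),.031,.036,.053)
fit("wcup",(.665,-.121),.027,.04,.095)
fit("coaster",(.665,-.121),.03,.018,.0255)
fit("wbowl",(.4315,-.2775),.031,.02,.04)
fit("bcup",(.473,.128),.027,.01,.072)
c=r.capture("scene"); cv2.imwrite("pics/f.png",c["img"][:,:,::-1]); print(r.sense()["clock"])
E
```

```text
jar scene 517 [0.6578 0.1212]
jar side 258 [0.6567 0.1214]
vase scene 732 [ 0.6544 -0.2243]
vase side 0 [ 0.6545 -0.224 ]
tbowl scene 318 [0.6426 0.221 ]
tbowl side 210 [0.6399 0.2261]
wcup scene 1148 [ 0.6657 -0.1226]
wcup side 25 [ 0.6624 -0.1199]
coaster scene 165 [ 0.6648 -0.1212]
coaster side 2 [ 0.6776 -0.1232]
wbowl scene 593 [ 0.4327 -0.2788]
wbowl side 196 [ 0.43   -0.2756]
bcup scene 718 [0.474  0.1269]
bcup side 558 [0.4721 0.1296]
44.8
```

View pics/f.png

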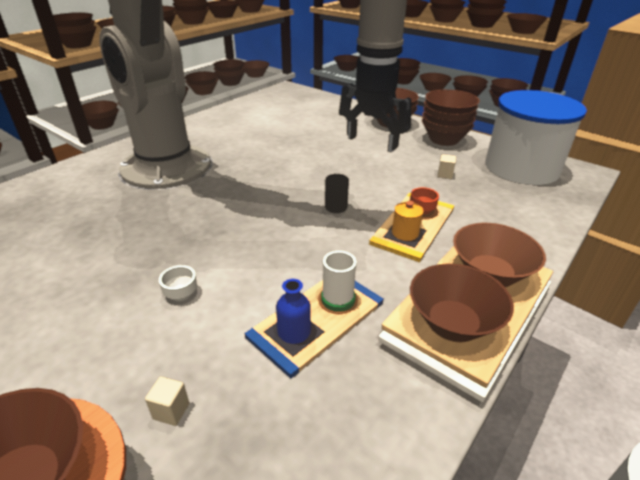

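All five pieces stand upright on their pads: cup on coaster (339,282), vase (293,315), bowl (424,201) and jar (407,222). The white bowl and black cup haven't moved, and the gripper is clear.

```bash
python3 -c "
from bench import r
print(r.hand_in())"
```

```text
the job is handed in; nothing more can be done
None
```

I made up both sample sets and handed the job in at about 45 s. In the last camera check every piece was within about 3 mm of its pad centre and the two bystanders hadn't moved; the hand-in gave no verdict.

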